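# Seat a keyed filter cartridge on its standpipe

## Robot

A 6-joint arm with a two-finger parallel gripper is mounted at the origin on the work surface. World frame = base frame: x ahead of the robot, y to its left, z up, the work surface at z = 0. Lengths are in m, angles in degrees, forces in N, time in s.
With the tool pointing down it reaches from about 0.35 to 0.975 m from the base axis. Payload 4.9 kg.
Tool frame: the origin (TCP) lies midway between the tips of the shut fingers; the grasp point (between the pads) lies 19 mm behind it (grip_point_offset is the distance from the TCP to the grasp point, in m); z points along the fingers, x is the direction in which the jaws open and shut, and the axes are right-handed (so a half turn about z gives the same grasp; the last joint's range is limited). The gripper opens to 85 mm and grips with 20 to 120 N. Pads are 22 mm wide; open, the fingers measure 114 mm over their backs; the gripper's body (76 mm by 85 mm) begins 54 mm behind the grasp point. The pads swing forward as they close: fully open they stand 13 mm farther back than shut.
Start: joints at [-74.771, 3.019, 92.412, -0, 84.569, -6.818], TCP at [0.235, -0.579, 0.231] pointing down, gripper open.
Joint ranges: [-172.51, 172.51], [-57.92, 126.97], [3.15, 148.05], [-58.71, 238.71], [5.1, 150.11], [-179.66, 179.66]. Speed limits (degrees/s): [147.25, 147.25, 180, 180, 180, 180].

## Interface

Orientations are given as [roll, pitch, yaw] about the fixed x, y, z axes, in that order (R = Rz(yaw) Ry(pitch) Rx(roll)).
In Python, from bench import read_state, snapshot, camera_info, hand_in, find_in, landmark_of, grip_point_offset gives the robot as it stands.
- The arm moves only by the shell command python3 -m pendant 'ROWS' [OPENING] [FORCE]. ROWS is JSON, a list of rows, each an object with "dp": the shift along the tool's x, y, z in cm, a list of three; "yaw": the turn about the tool's z in units of 5 degrees (1.0 is 5 degrees). In form: [{"dp": [tx, ty, tz], "yaw": yaw}, ...]. A call has 1 to 12 rows; each row is the pose to reach, as a shift and turn from the pose measured when the call began, along the tool's axes at that moment; what a row does not reach only later rows make up. A row lasts 1/12 s, in which the tool goes at most 41.7 mm and 7.16 degrees, less where a joint would pass 70% of its speed; a pose out of reach is approached as far as the arm can. A call with a gripper value outside its range is refused whole. OPENING is the opening in per cent of the stroke, from 0 (shut) to 100 (fully open), set as the call begins (- or left out, the last holds). The fingers move at their own pace and stop on an object; FORCE is the grip in N (left out, the last holds). Time passes only in rows, so rows that repeat a pose let the fingers close. It gives the time, the measured TCP pose, the force and the opening at its end, in the units of the state.
- read_state(): the state, without advancing time (a new reading comes with each control period).
- snapshot(name): name is "side" or "top" or "wrist"; returns the picture (420x560x3 uint8, red, green, blue); there is no depth.
- camera_info(name): a dict with "fx", "fy", "cx", "cy" (pixels), "k1" (the pictures are not rectified: a ray, as slopes to the right and down, at radius r is drawn at 1 + k1 r^2 times it, then the intrinsics apply), "origin" and "attitude" of the camera in the world. Camera axes: x right, y down, z forward; pixel columns grow to the right and rows downward; lengths in m; the calibration is good to about 2 mm. A picture is of the moment at which its call begins: read the wrist's pose just before it. camera_info takes no time and is no camera call; for the wrist camera it gives the pose at the moment of the call.
- hand_in(): hands the job in, once; it reports no verdict.
Trained networks look in the newest picture that a camera, given by its name, has taken for a name from the list of things; names that differ only in an ending like _2 or _b are one class to them, and where a whole thing is asked for, a point or a joint stands for the part that bears it (a point fixed in the world has none). Each returns a list of dicts, best first, with "p" (0 to 1); they miss things now and then, are a little off and sometimes report something else, mostly with a low value. They report only what shows in the picture. A call takes as long as a camera call.
- find_in(camera, query): "at" ([column, row] in pixels, amid what is visible of it).
- landmark_of(camera, query): "at" ([column, row] in pixels: a listed point, or the origin of a listed thing).
The state is a dict: "time_s": time; "q": joint angles; "joint_velocities": joint speeds; "effort": joint torques, N m; "tcp_pos": TCP position; "ee_rot": TCP orientation; "ft_force": force on the tool from outside, world axes, zero at the start; "torque": the same for the moment, N m; "gripper_width": finger opening in m.
Only numpy, scipy, OpenCV 4.12 (cv2) and the standard library are available. Lean on these libraries where they do the work, as an engineer would, in place of code of your own. Each camera call takes 0.05 s, during which the arm holds its last target.

## Task

Pick up the new filter cartridge by its hexagonal top, lower it over the standpipe of the filter housing, and turn it under light downward pressure until its keyway drops over the key and it sits flat and fully home on the dark seat; then let go of it. Go gently: never force it down while the key is blocking it. Leave the used cartridge and everything else on the bench where it is.

Things in the scene. Friction and masses are not known exactly. Their poses are not given: they have to be found in the camera images.
- element_hex (a point): New filter cartridge, about 0.2 kg, upright on the bench: white pleated body, black caps, 59 mm in diameter, 68 mm high, topped by a black hexagonal grip 32 mm across flats, 34 mm high. Point on its axis, 17 mm below the hexagon's top, 85 mm above its underside. z up its axis, x to its keyway (orange mark on the top cap's rim). The flats face 0, 60, 120.. degrees from x.
- element_foot (a point): Centre of the new cartridge's underside, at the mouth of its bore; axes as at the hexagon.
- element: The new cartridge as a whole, origin at the centre of its underside, axes as at the hexagon. From below it has a round blind bore, 27 mm across and 62 mm deep, with one keyway along its whole length on the x side, 7 mm wide, reaching 20 mm from the axis.
- housing: Fixed filter housing: aluminium base 110 x 110 x 22 mm, origin at the centre of its underside, z up, brass port stub on its +x side; on it a dark round seat 80 mm in diameter, top 40 mm above the bench, and in its middle an upright metal standpipe with a brass key.
- seat (a point): Centre of the seat's top face, on the standpipe's axis, 40 mm above the bench; axes as the housing's. The cartridge is home when its underside lies flat on this face.
- pipe_top (a point): Centre of the standpipe's top, 52 mm above the seat (given as if the pipe were fully up). The pipe is 24 mm in diameter, its last 6 mm tapered to 17 mm. It resists turning with 0.2 N m. With its key it is sprung: it begins to sink at about 4 N of downward force, sinks 2 mm for each further newton and stops dead at 10 mm, about 9 N.
- key_level (a point): Point on the pipe's axis at the height of the key's top, 22 mm above the seat; axes as the housing's. The brass key is 5.5 mm wide and reaches 17.5 mm from the axis. It points anywhere from 14 to 95 degrees counter-clockwise of the housing's x; its angle is not measured, but seen from above or found by feel: when the keyway comes over it, the pipe rises and the resistance vanishes.
- used_element: Used cartridge standing on the bench: dark brown pleats, grey caps, no hexagon, 58 mm in diameter, 68 mm high; leave it (origin at the centre of its underside; to be left alone).
- panel_filter: Panel air filter with an orange frame, 220 x 160 x 40 mm, lying flat (origin at the centre of its underside; to be left alone).
- cabin_filter: Dark grey pleated cabin filter, 210 x 120 x 28 mm, lying flat (origin at the centre of its underside; to be left alone).
- carton_big: White carton 90 x 90 x 60 mm (origin at the centre of its underside; to be left alone).
- carton_small: White carton 70 x 70 x 80 mm (origin at the centre of its underside; to be left alone).
- seal_ring: Small blue seal ring, 28 mm in diameter, 6 mm thick (origin at the centre of its underside; to be left alone).
- screwdriver: Screwdriver lying on the bench, 190 mm long (origin at the centre of its underside; to be left alone).
- grease_can: Small can, 52 mm in diameter, 110 mm high (origin at the centre of its underside; to be left alone).

How it is judged (in metres and radians):
On the way:
1. the new cartridge is threaded on the standpipe, its underside above the seat but below the top of the pipe (horizontal distance between element_foot and seat below 0.006 m and z of element_foot in the frame of seat between 0.008 and 0.042 m and angle between element_foot's own z axis and vertical below 0.15 rad), for 0.1 s.
At the end, for the whole second after the job is handed in: The new cartridge is on the standpipe with its underside within 3 mm of the seat (so the key is in the keyway), its axis within 4 mm of the pipe's, upright within 3 degrees, at rest and let go of (horizontal distance between element_foot and seat below 0.004 m and z of element_foot in the frame of seat below 0.003 m and angle between element_foot's own z axis and vertical below 0.05 rad and contact force between element and the fingers below 0.1 N and linear speed of element below 0.01 m/s); the robot touches nothing.
It fails at once if the new cartridge presses on the housing, its pipe or its key with more than 35 N (contact force between element and housing above 35 N).
It fails at once if another thing on the bench is shifted by more than 25 mm (distance of any of used_element, panel_filter, cabin_filter, carton_big, carton_small, seal_ring, screwdriver, grease_can from where it was at the start of the episode above 0.025 m).
It also fails if it takes over 56 s, if anything falls off the work surface, if the arm or the gripper's body presses on something with over 40 N, if the wrist force passes 120 N, or if a joint passes its speed limit or range.

## Working session

There is one attempt and no reset: what is moved stays moved. The work goes in short steps, Python scripts to look and compute and a shell command to move; the robot and the scene stay as the last step left them, time stands still between calls to the robot, and variables do not carry over. Pictures are saved under pics/ and viewed, and the job is handed in when it is done.

```bash
ls; mkdir -p pics; python3 - <<'E'
from bench import *
import cv2
print(read_state()); print(grip_point_offset if not callable(grip_point_offset) else grip_point_offset())
for c in ["side","top","wrist"]:
    print(c,camera_info(c))
    im=snapshot(c); cv2.imwrite(f"pics/{c}0.png",im[:,:,::-1])
    for q in ["element_hex","element_foot","seat","pipe_top","key_level","housing"]:
        r=landmark_of(c,q); print(c,q,[(x['p'],x['at']) for x in r[:2]])
E
```

```text
pics
{'time_s': 0.0, 'q': array([-7.47715713e+01,  3.05631581e+00,  9.24921173e+01, -2.04164049e-04,
        8.45675969e+01, -6.81963324e+00]), 'joint_velocities': array([ 0.03870814,  0.0185129 ,  0.17104346, -0.0311101 ,  0.04503852,
        0.01402809]), 'effort': array([ 6.87540833e-04, -3.93678689e+01, -3.70177138e+01, -9.96902827e-05,
        7.09900531e-03, -1.05230879e-05]), 'tcp_pos': array([ 0.23443674, -0.57869937,  0.23007295]), 'ee_rot': array([-1.79986424e+02,  1.15233140e-01, -6.79519048e+01]), 'ft_force': array([0.16159875, 0.01648436, 0.15859663]), 'torque': array([0.0205606 , 0.03300424, 0.01322827]), 'gripper_width': 0.08521652707999774}
0.0187
side {'fx': 393.73737323545924, 'fy': 393.73737323545924, 'cx': 279.05379907782265, 'cy': 213.15343489419618, 'k1': 0.018103794086286023, 'origin': array([0.35412827, 0.84581008, 0.92655965]), 'attitude': array([-133.03626243,    0.38559056, -165.69356616])}
side element_hex [(0.86, [317.8, 178.0]), (0.38, [287.5, 268.3])]
side element_foot [(0.98, [318.4, 200.9])]
side seat [(0.89, [286.2, 277.2])]
side pipe_top [(0.79, [28
[... 282 characters left out ...]
), 'attitude': array([-170.34058777,    0.30368146,  -88.9068153 ])}
top element_hex [(0.64, [356.6, 235.7])]
top element_foot [(0.66, [237.5, 228.1]), (0.57, [350.0, 237.9])]
top seat [(0.57, [239.4, 222.4])]
top pipe_top [(0.83, [234.5, 221.9])]
top key_level [(0.94, [237.4, 224.0])]
top housing [(0.7, [236.1, 229.0])]
wrist {'fx': 334.6458030305416, 'fy': 334.6458030305416, 'cx': 277.6523504833711, 'cy': 205.41721466478896, 'k1': -0.055976309641213945, 'origin': array([ 0.30517086, -0.5505175 ,  0.37378791]), 'attitude': array([ 1.62836246e+02, -1.92735995e-02, -6.79321641e+01])}
wrist element_hex []
wrist element_foot []
wrist seat []
wrist pipe_top []
wrist key_level []
wrist housing []
```

View pics/side0.png

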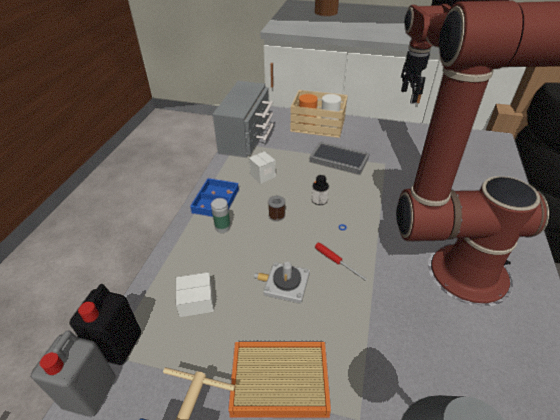

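View pics/top0.png

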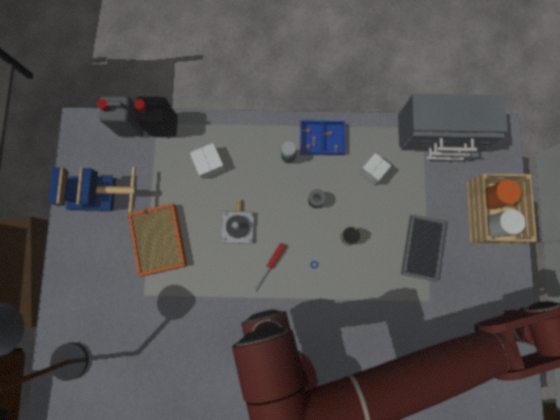

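```bash
cat > h.py <<'E'
import numpy as np, cv2
from scipy.spatial.transform import Rotation as Ro
from scipy.optimize import least_squares
from bench import *
def proj(ci,P):
    R=Ro.from_euler('xyz',ci['attitude'],degrees=True).as_matrix()
    c=(np.atleast_2d(P)-ci['origin'])@R
    s=c[:,:2]/c[:,2:]; r2=(s**2).sum(1,keepdims=True); s=s*(1+ci['k1']*r2)
    return s*[ci['fx'],ci['fy']]+[ci['cx'],ci['cy']]
def ray(ci,px):
    R=Ro.from_euler('xyz',ci['attitude'],degrees=True).as_matrix()
    d=(np.array(px,float)-[ci['cx'],ci['cy']])/[ci['fx'],ci['fy']]
    s=d.copy()
    for _ in range(10): s=d/(1+ci['k1']*(s@s))
    return R@np.r_[s,1]
def atz(ci,px,z):
    d=ray(ci,px); o=ci['origin']; return o+d*(z-o[2])/d[2]
E
python3 - <<'E'
from h import *
s=camera_info("side");t=camera_info("top")
for n,c,px,z in [("hex",s,(317.8,178),.085),("hex",t,(356.6,235.7),.085),("foot",s,(318.4,200.9),0),("foot",t,(350,237.9),0),("seat",s,(286.2,277.2),.04),("seat",t,(239.4,222.4),.04),("ptop",s,(288.3,261.8),.092),("ptop",t,(234.5,221.9),.092),("key",s,(287.8,270.3),.062),("key",t,(237.4,224),.062)]:
    print(n,atz(c,px,z).round(4))
for c in ("side","top"):
    im=cv2.imread(f"pics/{c}0.png")
    a=im[150:310,220:380] if c=="side" else im[170:290,190:400]
    cv2.imwrite(f"pics/{c}0z.png",cv2.resize(a,None,fx=3.7,fy=3.7,interpolation=cv2.INTER_CUBIC))
E
```

```text
hex [ 0.4963 -0.231   0.085 ]
hex [ 0.4792 -0.2324  0.085 ]
foot [ 0.4851 -0.2099  0.    ]
foot [ 0.4793 -0.2236  0.    ]
seat [0.5099 0.1778 0.04  ]
seat [0.5219 0.1617 0.04  ]
ptop [0.5075 0.1644 0.092 ]
ptop [0.5168 0.1718 0.092 ]
key [0.5074 0.17   0.062 ]
key [0.5136 0.1656 0.062 ]
```

View pics/side0z.png

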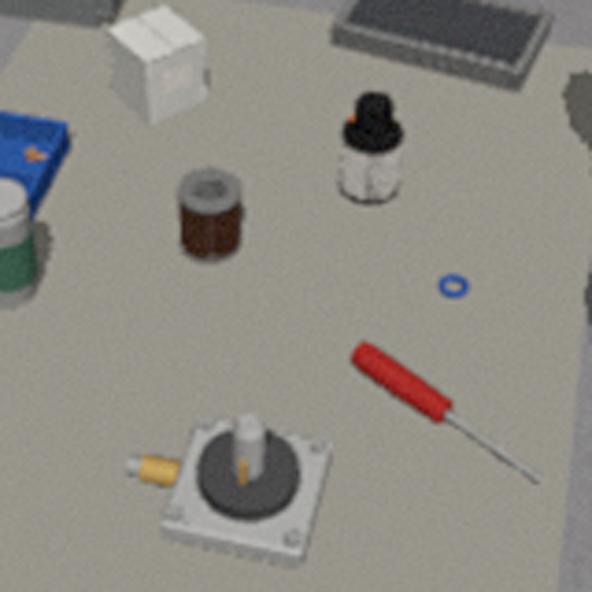

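View pics/top0z.png

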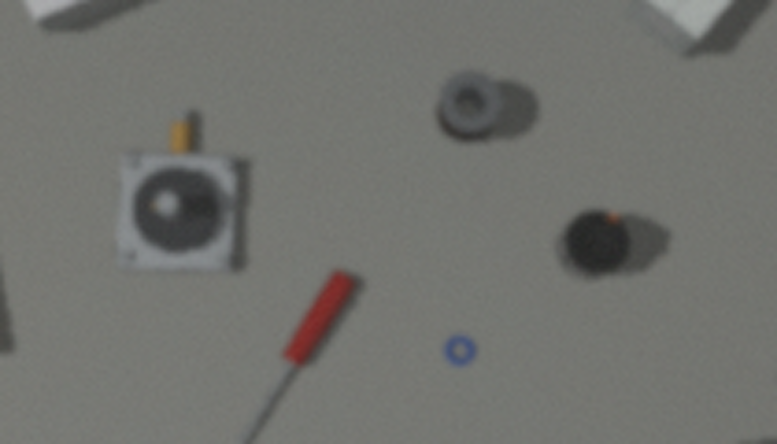

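```bash
cat >> h.py <<'E'
def delta(p,yaw=None):
    s=read_state(); R=Ro.from_euler('xyz',s['ee_rot'],degrees=True).as_matrix()
    d=R.T@(np.array(p)-s['tcp_pos'])*100
    y=0 if yaw is None else -((yaw-s['ee_rot'][2]+180)%360-180)/5
    print("dp",d.round(2).tolist(),"yaw",round(y,2),"t",round(s['time_s'],2))
def look(name,fn,box=None,sc=1):
    ci=camera_info(name); im=snapshot(name)[:,:,::-1].copy()
    a=im if box is None else im[box[1]:box[3],box[0]:box[2]]
    cv2.imwrite("pics/"+fn,cv2.resize(a,None,fx=sc,fy=sc,interpolation=cv2.INTER_CUBIC)); return ci,im
E
python3 -c "
from h import *
delta([.482,-.225,.23],-90)"
```

```text
dp [-23.55, -36.23, 0.13] yaw 4.41 t 1.05
```

```bash
python3 -m pendant '[{"dp":[-6,-9,0],"yaw":1.2},{"dp":[-12,-18,0],"yaw":2.4},{"dp":[-18,-27,0],"yaw":3.6},{"dp":[-23.5,-36.2,0.1],"yaw":4.4},{"dp":[-23.5,-36.2,0.1],"yaw":4.4},{"dp":[-23.5,-36.2,0.1],"yaw":4.4},{"dp":[-23.5,-36.2,0.1],"yaw":4.4},{"dp":[-23.5,-36.2,0.1],"yaw":4.4},{"dp":[-23.5,-36.2,0.1],"yaw":4.4},{"dp":[-23.5,-36.2,0.1],"yaw":4.4},{"dp":[-23.5,-36.2,0.1],"yaw":4.4},{"dp":[-23.5,-36.2,0.1],"yaw":4.4}]' 100
python3 - <<'E'
from h import *
s=read_state(); print(s['tcp_pos'],s['ee_rot'])
ci,im=look("wrist","w1.png",(120,60,440,360),2)
print(ci)
for q,z in [("element_hex",.085),("element_foot",0)]:
    for r in landmark_of("wrist",q)[:2]: print(q,r,atz(ci,r['at'],z).round(4))
E
```

```text
time_s: 2.05
tcp_pos: [0.4835, -0.2226, 0.2305]
ee_rot: [-180.0, 0.0, -89.7]
ft_force: [0.8, -0.0, 0.2]
gripper_width: 0.0855
[ 0.48350548 -0.22263631  0.23047333] [-1.79956148e+02  3.38782763e-02 -8.96592593e+01]
{'fx': 334.6458030305416, 'fy': 334.6458030305416, 'cx': 277.6523504833711, 'cy': 205.41721466478896, 'k1': -0.055976309641213945, 'origin': array([ 0.55948499, -0.22188855,  0.372946  ]), 'attitude': array([ 1.62878080e+02,  4.04681211e-02, -8.96377670e+01])}
element_hex {'at': [268.0, 192.3], 'p': 0.74} [ 0.4829 -0.2136  0.085 ]
```

View pics/w1.png

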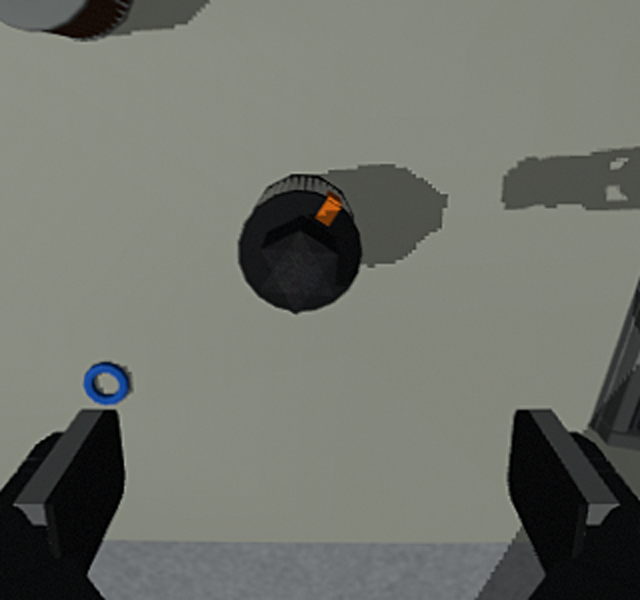

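```bash
python3 - <<'E'
from h import *
ci,im=look("wrist","w2.png",(230,140,310,220),7.5)
import pickle; pickle.dump((ci,im),open("w2.pkl","wb"))
a=cv2.convertScaleAbs(im[140:220,230:310],alpha=3,beta=0)
cv2.imwrite("pics/w2b.png",cv2.resize(a,None,fx=7.5,fy=7.5,interpolation=cv2.INTER_CUBIC))
E
```

```text
(no output)
```

View pics/w2b.png

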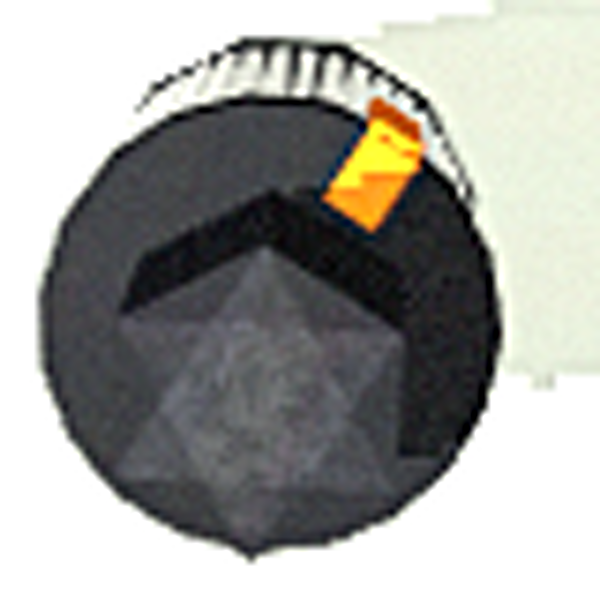

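```bash
python3 - <<'E'
from h import *
import pickle
ci,im=pickle.load(open("w2.pkl","rb"))
f=lambda u:(np.array(u)+.5)/7.5-.5+[230,140]
top=[(262,245),(403,330),(252,558),(122,315)]
P=np.array([atz(ci,f(u),.102) for u in top]); print(P.round(4))
# fit hexagon corners
Rc=.016/np.cos(np.pi/6)
# image order top->UR->bottom->UL, corner angles decreasing clockwise seen from above
def res(v):
    a=np.deg2rad(v[2])+np.deg2rad(np.array([0,-60,-180,60]))
    return np.r_[P[:,0]-v[0]-Rc*np.cos(a),P[:,1]-v[1]-Rc*np.sin(a)]*1e3
r=least_squares(res,[P[:,0].mean(),P[:,1].mean(),0],x_scale=[.01,.01,10]); print(r.x,r.fun.round(2))
v=r.x
# cap circle edge
C=np.array([atz(ci,f(u),.068)[:2] for u in [(42,325),(502,325),(265,95),(108,150),(110,490),(440,480)]])
r2=least_squares(lambda c:(np.hypot(*(C-c[:2]).T)-.0295)*1e3,v[:2]); print("cap",r2.x,r2.fun.round(2))
# mark
for u in [(375,118),(424,155),(325,200),(372,235)]:
    m=atz(ci,f(u),.068); print("mark",np.rad2deg(np.arctan2(m[1]-r2.x[1],m[0]-r2.x[0])),np.hypot(*(m[:2]-r2.x[:2])))
E
```

```text
[[ 0.5026 -0.2149  0.102 ]
 [ 0.4931 -0.2304  0.102 ]
 [ 0.4664 -0.2134  0.102 ]
 [ 0.4947 -0.1993  0.102 ]]
[ 0.48459588 -0.21427734 -2.81699592] [-0.44  0.03  0.27  0.13  0.29  0.3  -0.01 -0.58]
cap [ 0.48514532 -0.21447376] [-1.05 -0.62 -0.45  0.22 -0.03 -0.42]
mark -26.31075517187157 0.029293650454444403
mark -41.12817599580001 0.02885637935066779
mark -23.040626454692696 0.017563729429764936
mark -46.986048626186715 0.01730494910434639
```

```bash
python3 -c "
from h import *
delta([.512,.168,.23],20)"
```

```text
dp [-39.45, -3.04, 0.02] yaw -22.0 t 2.25
```

```bash
python3 -m pendant '[{"dp":[-4,-0.3,0],"yaw":-1.4},{"dp":[-8,-0.6,0],"yaw":-2.8},{"dp":[-12,-0.9,0],"yaw":-4.2},{"dp":[-16,-1.2,0],"yaw":-5.6},{"dp":[-20,-1.5,0],"yaw":-7},{"dp":[-24,-1.8,0],"yaw":-8.4},{"dp":[-28,-2.2,0],"yaw":-9.8},{"dp":[-32,-2.5,0],"yaw":-11.2},{"dp":[-36,-2.8,0],"yaw":-12.6},{"dp":[-39.4,-3,0],"yaw":-14},{"dp":[-39.4,-3,0],"yaw":-15.4},{"dp":[-39.4,-3,0],"yaw":-16.8}]'
python3 -c "
from h import *
delta([.512,.168,.23],20)"
```

```text
time_s: 3.25
tcp_pos: [0.5118, 0.1679, 0.2301]
ee_rot: [180.0, 0.0, -5.6]
ft_force: [1.1, -0.3, -0.2]
gripper_width: 0.0858
dp [0.02, -0.01, 0.01] yaw -5.12 t 3.25
```

```bash
python3 -m pendant '[{"dp":[0,0,0],"yaw":-1.4},{"dp":[0,0,0],"yaw":-2.8},{"dp":[0,0,0],"yaw":-4.2},{"dp":[0,0,0],"yaw":-5.1},{"dp":[0,0,0],"yaw":-5.1}]'
python3 - <<'E'
from h import *
import pickle
ci,im=look("wrist","w3.png",(120,60,440,360),2)
pickle.dump((ci,im),open("w3.pkl","wb"))
for q,z in [("seat",.04),("pipe_top",.092),("key_level",.062)]:
    for r in landmark_of("wrist",q)[:1]: print(q,r,atz(ci,r['at'],z).round(4))
cv2.imwrite("pics/w3z.png",cv2.resize(im[130:230,210:310],None,fx=6,fy=6,interpolation=cv2.INTER_CUBIC))
E
```

```text
time_s: 3.67
tcp_pos: [0.5122, 0.1664, 0.23]
ee_rot: [180.0, 0.0, 19.8]
ft_force: [0.2, 0.7, 0.2]
gripper_width: 0.0856
pipe_top {'at': [278.8, 185.3], 'p': 0.66} [0.5115 0.1734 0.092 ]
key_level {'at': [277.7, 179.2], 'p': 0.78} [0.5111 0.1718 0.062 ]
```

View pics/w3.png

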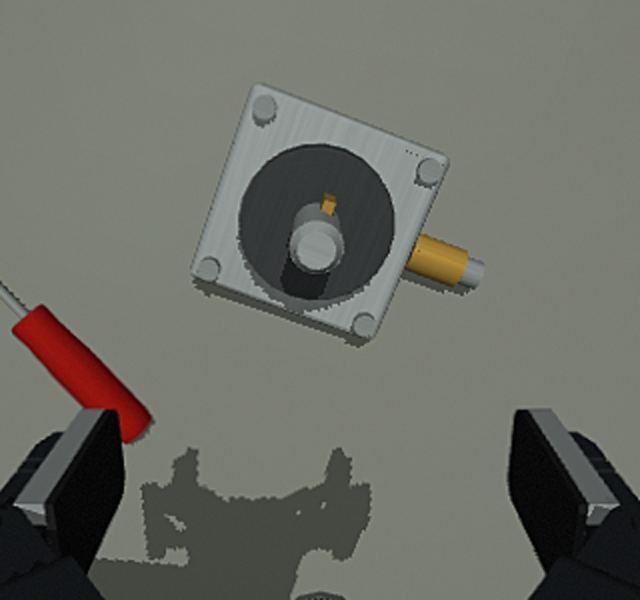

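View pics/w3z.png

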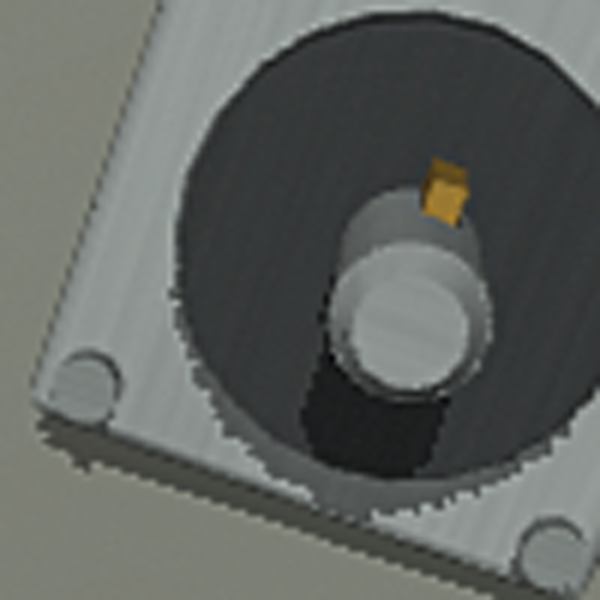

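```bash
python3 - <<'E'
from h import *
import pickle
ci,im=pickle.load(open("w3.pkl","rb"))
f=lambda u:(np.array(u)+.5)/6-.5+[210,130]
print("disc",atz(ci,f((409,331)),.092),"shoulder",atz(ci,f((411.5,321.5)),.086))
# seat circle z=.04 edge points
C=np.array([atz(ci,f(u),.04)[:2] for u in [(178,240),(415,12),(230,100)]]+[atz(ci,((394-.5)/2+120,(220-.5)/2+60),.04)[:2],atz(ci,((317)/2+120,(143.5)/2+60),.04)[:2]])
r=least_squares(lambda c:(np.hypot(*(C-c[:2]).T)-.040)*1e3,[.511,.172]); print("seat",r.x,r.fun)
# key profile directions
c0=np.array([.511,.172])
K=[atz(ci,f(u),.062)[:2] for u in [(432,181),(467,190),(460,225),(422,212)]]
K=np.array(K); print(K)
for a in (K[0]-K[3],K[1]-K[2]): print("edge",np.rad2deg(np.arctan2(a[1],a[0])))
a=K[0]-K[1]; print("outer normal",np.rad2deg(np.arctan2(a[1],a[0]))-90)
for c in (c0,r.x,atz(ci,f((409,331)),.092)[:2]):
  m=K[:2].mean(0)-c; print("outer mid",np.rad2deg(np.arctan2(m[1],m[0])),np.hypot(*m))
  m=K.mean(0)-c; print("mid",np.rad2deg(np.arctan2(m[1],m[0])),np.hypot(*m))
E
```

```text
disc [0.510524   0.17359974 0.092     ] shoulder [0.51088391 0.17368966 0.086     ]
seat [0.51078828 0.17411591] [-0.70469295  0.26150657 -0.38094085 -0.99691489  0.09847006]
[[0.5082534  0.19047273]
 [0.5138613  0.19099803]
 [0.51474666 0.18545067]
 [0.5084532  0.1853648 ]]
edge 92.24003807822677
edge 99.06792847098404
outer normal -264.64868100165387
outer mid 89.82462264139801 0.018735470144903295
mid 88.82855606574482 0.01607491876306938
outer mid 89.07246134673021 0.016621650757893715
mid 87.78262745501317 0.013966106847299238
outer mid 88.21723544976383 0.01714394205956902
mid 86.81760538797772 0.014494172359426705
```

```bash
python3 -c "
from h import *
delta([.4847,-.2144,.2],-93)"
```

```text
dp [-15.45, 35.0, 3.04] yaw 22.55 t 3.87
```

```bash
python3 -m pendant '[{"dp":[-1.6,3.5,0],"yaw":1.4},{"dp":[-3.1,7,0],"yaw":2.8},{"dp":[-4.6,10.5,0],"yaw":4.2},{"dp":[-6.2,14,0],"yaw":5.6},{"dp":[-7.7,17.5,0],"yaw":7},{"dp":[-9.3,21,0],"yaw":8.4},{"dp":[-10.8,24.5,0],"yaw":9.8},{"dp":[-12.4,28,0.5],"yaw":11.2},{"dp":[-13.9,31.5,1],"yaw":12.6},{"dp":[-15.4,35,1.5],"yaw":14},{"dp":[-15.4,35,2],"yaw":15.4},{"dp":[-15.4,35,3],"yaw":16.8}]'
python3 -c "
from h import *
delta([.4847,-.2144,.12],-93)"
```

```text
time_s: 4.87
tcp_pos: [0.4852, -0.2171, 0.2012]
ee_rot: [-180.0, -0.1, -64.9]
ft_force: [-0.3, 0.3, -0.9]
gripper_width: 0.0856
dp [-0.28, -0.07, 8.12] yaw 5.61 t 4.87
```

```bash
python3 -m pendant '[{"dp":[-0.3,-0.1,1],"yaw":1.4},{"dp":[-0.3,-0.1,2.5],"yaw":2.8},{"dp":[-0.3,-0.1,4],"yaw":4.2},{"dp":[-0.3,-0.1,6],"yaw":5.6},{"dp":[-0.3,-0.1,8.1],"yaw":5.6},{"dp":[-0.3,-0.1,8.1],"yaw":5.6},{"dp":[-0.3,-0.1,8.1],"yaw":5.6}]'
python3 - <<'E'
from h import *
import pickle
delta([.4847,-.2144,.073],-93)
s=read_state(); print(s['tcp_pos'],s['ee_rot'],s['ft_force'])
ci,im=look("wrist","w4.png",(120,60,440,360),2)
pickle.dump((ci,im),open("w4.pkl","wb"))
E
```

```text
time_s: 5.45
tcp_pos: [0.4839, -0.2137, 0.1191]
ee_rot: [179.9, -0.0, -93.0]
ft_force: [-0.1, -1.1, -0.1]
gripper_width: 0.0852
dp [0.06, -0.09, 4.6] yaw 0.01 t 5.45
[ 0.48393125 -0.2137361   0.11905007] [ 1.79915499e+02 -1.89106949e-02 -9.29592360e+01] [-0.09386179 -1.07238239 -0.09272704]
```

View pics/w4.png

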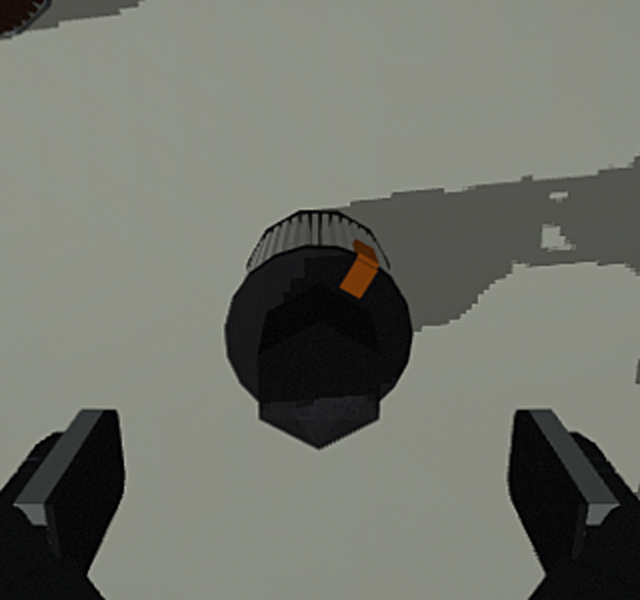

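```bash
python3 - <<'E'
from h import *
import pickle
ci,im=pickle.load(open("w4.pkl","rb"))
cv2.imwrite("pics/w4z.png",cv2.resize(cv2.convertScaleAbs(im[170:295,220:340],alpha=3),None,fx=4.8,fy=4.8,interpolation=cv2.INTER_CUBIC))
f=lambda u:(np.array(u)+.5)/2-.5+[120,60]
for u in [(319,323),(319,449),(259,352),(379,352),(259,418),(379,418)]: print(u,atz(ci,f(u),.102).round(4))
E
```

```text
(319, 323) [ 0.5023 -0.2151  0.102 ]
(319, 449) [ 0.4662 -0.2133  0.102 ]
(259, 352) [ 0.4952 -0.1993  0.102 ]
(379, 352) [ 0.4936 -0.2301  0.102 ]
(259, 418) [ 0.4763 -0.1979  0.102 ]
(379, 418) [ 0.4747 -0.2297  0.102 ]
```

View pics/w4z.png

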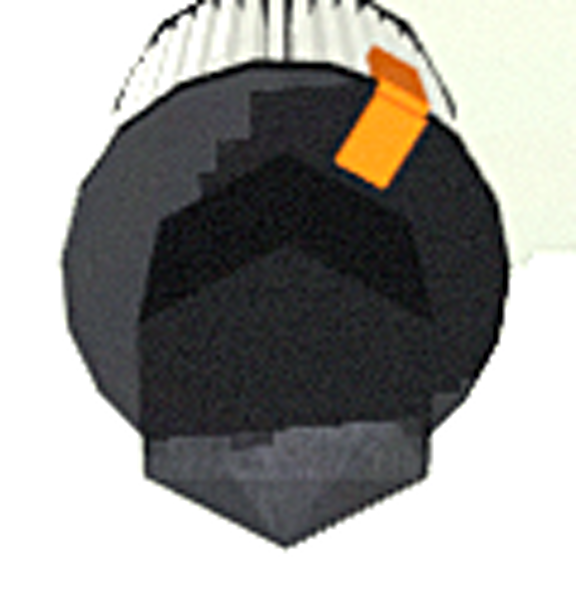

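```bash
python3 -m pendant '[{"dp":[0.06,-0.08,1.5],"yaw":0},{"dp":[0.06,-0.08,3],"yaw":0},{"dp":[0.06,-0.08,4.6],"yaw":0},{"dp":[0.06,-0.08,4.6],"yaw":0},{"dp":[0.06,-0.08,4.6],"yaw":0},{"dp":[0.06,-0.08,4.6],"yaw":0}]' && python3 -m pendant '[{"dp":[0,0,0],"yaw":0},{"dp":[0,0,0],"yaw":0},{"dp":[0,0,0],"yaw":0},{"dp":[0,0,0],"yaw":0},{"dp":[0,0,0],"yaw":0},{"dp":[0,0,0],"yaw":0},{"dp":[0,0,0],"yaw":0},{"dp":[0,0,0],"yaw":0},{"dp":[0,0,0],"yaw":0},{"dp":[0,0,0],"yaw":0}]' 0 40
python3 -c "
from h import *
s=read_state();print(s);delta([.4847,-.2144,.073],-93)
look('wrist','w5.png',(120,60,440,360),2)"
```

```text
time_s: 6.0
tcp_pos: [0.4869, -0.2158, 0.0767]
ee_rot: [-179.8, -0.2, -93.0]
ft_force: [-0.5, -0.9, -0.1]
gripper_width: 0.0859
time_s: 6.83
tcp_pos: [0.4873, -0.2158, 0.0773]
ee_rot: [-179.7, -0.2, -93.0]
ft_force: [-0.7, 2.4, 5.6]
gripper_width: 0.0311
{'time_s': 6.8333, 'q': array([-3.18693906e+01, -1.22542378e+00,  1.12182255e+02, -3.32289730e-02,
        6.87231995e+01,  6.10965506e+01]), 'joint_velocities': array([-0.05104041, -0.08757905, -0.04606461, -0.10603825, -0.02836961,
       -0.02638918]), 'effort': array([-1.05633695e+00, -2.96989650e+01, -3.12458003e+01, -4.38414048e-01,
       -4.71624322e-01, -8.09399702e-03]), 'tcp_pos': array([ 0.48730624, -0.21576739,  0.07729786]), 'ee_rot': array([-179.73488812,   -0.18181572,  -92.95439032]), 'ft_force': array([-0.67580796,  2.38052567,  5.56366515]), 'torque': array([ 0.39378335,  0.11190592, -0.05529465]), 'gripper_width': 0.031135155527848683}
dp [-0.12, 0.27, 0.43] yaw 0.01 t 6.83
```

View pics/w5.png

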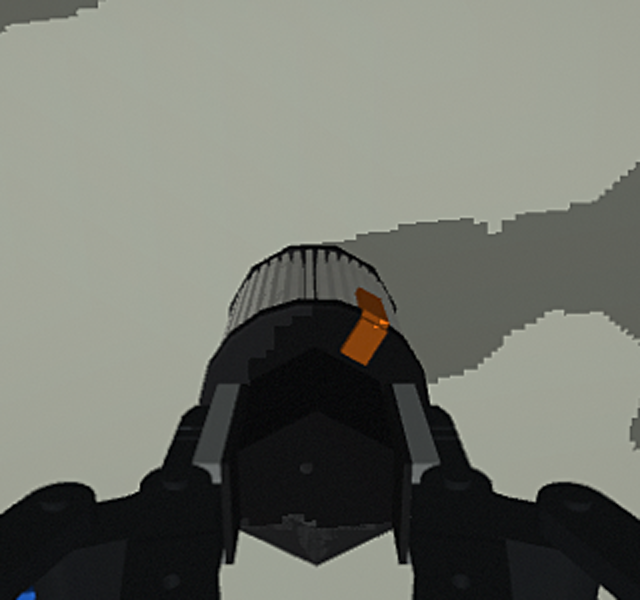

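```bash
python3 - <<'E'
from h import *
ci=camera_info("wrist"); s=read_state()
R=Ro.from_euler('xyz',s['ee_rot'],degrees=True).as_matrix()
f=lambda u:(np.array(u)+.5)/2-.5+[120,60]
for u in [(317,411),(317,564),(240,449),(396,446),(239,522),(396,522)]:
    p=atz(ci,f(u),.102); print(p.round(4),(R.T@(p-s['tcp_pos'])*1e3).round(1))
print(s['tcp_pos'],s['time_s'])
E
```

```text
[ 0.5024 -0.2163  0.102 ] [ -0.2 -15.2 -24.6]
[ 0.4663 -0.2144  0.102 ] [ -0.1  21.  -24.8]
[ 0.4948 -0.2005  0.102 ] [-15.5  -6.8 -24.7]
[ 0.4938 -0.2316  0.102 ] [ 15.6  -7.4 -24.6]
[ 0.4777 -0.1988  0.102 ] [-16.3  10.4 -24.8]
[ 0.4759 -0.2314  0.102 ] [ 16.3  10.5 -24.7]
[ 0.4873158  -0.21575476  0.07730572] 6.8833
```

```bash
python3 -m pendant '[{"dp":[0,0,-1],"yaw":0},{"dp":[0,0,-2.5],"yaw":0},{"dp":[0,0,-5],"yaw":0},{"dp":[0,0,-8],"yaw":0},{"dp":[0,0,-11],"yaw":0},{"dp":[0,0,-13],"yaw":0},{"dp":[0,0,-13],"yaw":0},{"dp":[0,0,-13],"yaw":0}]'
python3 -c "
from h import *
delta([.5092,.1762,.207],30)
look('side','s1.png',(220,100,400,310),2.8)"
```

```text
time_s: 7.55
tcp_pos: [0.4868, -0.2156, 0.2077]
ee_rot: [-179.7, -0.2, -93.0]
ft_force: [0.1, -0.3, -3.0]
gripper_width: 0.0311
dp [-39.24, -0.21, -0.1] yaw -24.59 t 7.55
```

View pics/s1.png

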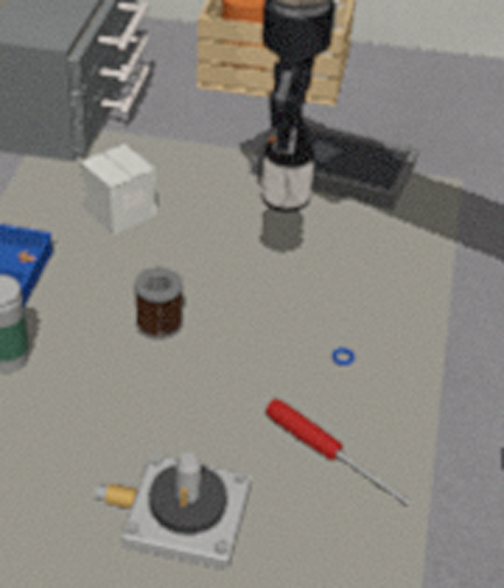

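```bash
python3 -m pendant '[{"dp":[-2,0,0],"yaw":-1},{"dp":[-5,0,0],"yaw":-2.4},{"dp":[-8.5,0,0],"yaw":-3.8},{"dp":[-12,0,0],"yaw":-5.2},{"dp":[-16,0,0],"yaw":-6.6},{"dp":[-20,0,0],"yaw":-8},{"dp":[-24,0,0],"yaw":-9.4},{"dp":[-28,-0.1,0],"yaw":-10.8},{"dp":[-32,-0.1,0],"yaw":-12.2},{"dp":[-35.5,-0.2,0],"yaw":-13.6},{"dp":[-38,-0.2,0],"yaw":-15},{"dp":[-39.2,-0.2,-0.1],"yaw":-16.4}]' 
python3 -c "
from h import *
delta([.5092,.1762,.207],30)"
```

```text
time_s: 8.6
tcp_pos: [0.5059, 0.1791, 0.2017]
ee_rot: [179.8, 0.2, -10.4]
ft_force: [-0.1, -0.9, -2.6]
gripper_width: 0.0309
dp [0.37, 0.23, -0.53] yaw -8.09 t 8.6
```

```bash
python3 -m pendant '[{"dp":[0.3,0.2,0],"yaw":-1.4},{"dp":[0.3,0.2,0],"yaw":-2.8},{"dp":[0.3,0.2,0],"yaw":-4.2},{"dp":[0.3,0.2,0],"yaw":-5.6},{"dp":[0.3,0.2,0],"yaw":-7},{"dp":[0.3,0.2,0],"yaw":-8.1},{"dp":[0.3,0.2,0],"yaw":-8.1},{"dp":[0.3,0.2,0],"yaw":-8.1},{"dp":[0.3,0.2,0],"yaw":-8.1}]' 
python3 - <<'E'
from h import *
delta([.5092,.1762,.207],30)
import pickle
for c,b,sc in (("side",(240,190,340,310),5),("top",(190,180,290,280),6),("wrist",(120,60,440,360),2)):
    ci,im=look(c,f"{c}2.png",b,sc); pickle.dump((ci,im),open(c+"2.pkl","wb"))
    print(c,landmark_of(c,"element_hex")[:1],landmark_of(c,"element_foot")[:1])
E
```

```text
time_s: 9.35
tcp_pos: [0.5076, 0.1763, 0.1997]
ee_rot: [-180.0, 0.4, 30.0]
ft_force: [0.0, 0.5, -2.8]
gripper_width: 0.031
dp [0.13, 0.09, -0.73] yaw -0.01 t 9.35
side [{'at': [283.9, 234.0], 'p': 0.57}] [{'at': [291.3, 254.7], 'p': 0.83}]
top [] []
wrist [{'at': [273.8, 284.8], 'p': 0.63}] []
```

View pics/side2.png

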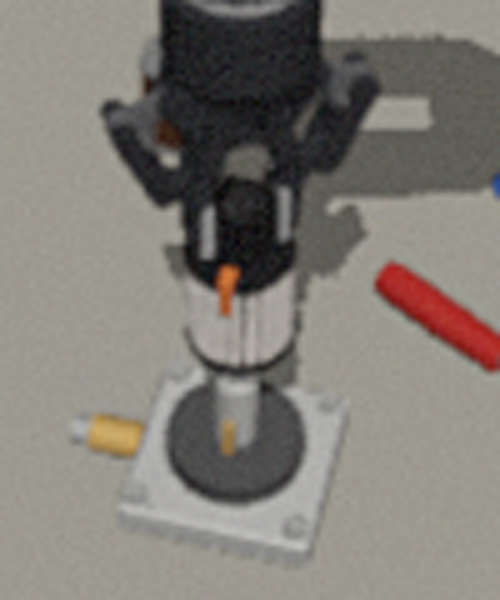

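View pics/wrist2.png

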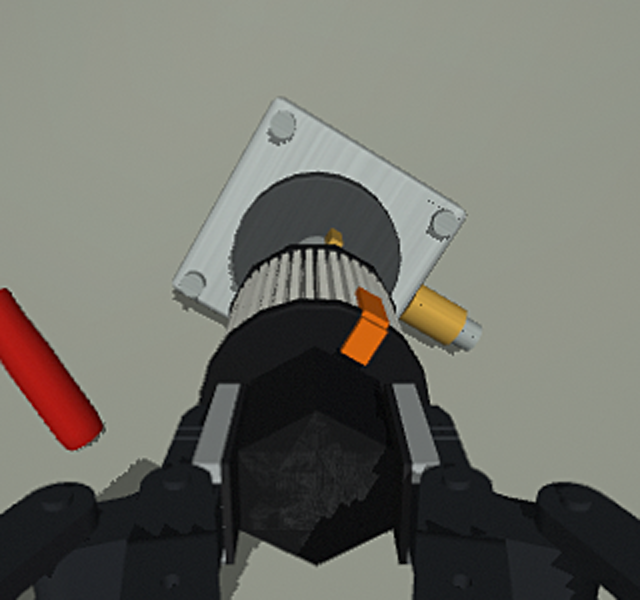

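```bash
cat >> h.py <<'E'
Rg=Ro.from_euler('xyz',[-179.735,-.182,-92.954],degrees=True).as_matrix()
FOOT=Rg.T@(np.array([.48465,-.2144,0])-np.array([.48731,-.21576,.0773])); EZ=Rg.T@np.array([0,0,1.]); EX=Rg.T@np.array([np.cos(np.deg2rad(-32.9)),np.sin(np.deg2rad(-32.9)),0])
PIPE=np.array([.5107,.1737])
def foot():
    s=read_state(); R=Ro.from_euler('xyz',s['ee_rot'],degrees=True).as_matrix()
    p=s['tcp_pos']+R@FOOT; z=R@EZ; x=R@EX
    d=R.T@np.r_[PIPE-p[:2],0]*100
    print("foot",p.round(4),"above seat mm",round(1e3*(p[2]-.04),1),"tilt",np.rad2deg(z[:2]).round(2),"keyway",round(np.rad2deg(np.arctan2(x[1],x[0])),1),"dp to pipe",d.round(2),"F",s['ft_force'].round(2),"M",s['torque'].round(3),"w",round(s['gripper_width'],4),"t",round(s['time_s'],2))
E
python3 - <<'E'
from h import *
foot()
E
```

```text
foot [0.5086 0.173  0.1245] above seat mm 84.5 tilt [0.23 0.48] keyway 90.1 dp to pipe [ 0.22  0.04 -0.  ] F [-0.18  0.12 -2.88] M [ 0.043  0.02  -0.068] w 0.0315 t 9.8
```

```bash
python3 -m pendant '[{"dp":[0.22,0.04,0.5],"yaw":0},{"dp":[0.22,0.04,1.5],"yaw":0},{"dp":[0.22,0.04,2.5],"yaw":0},{"dp":[0.22,0.04,2.7],"yaw":0},{"dp":[0.22,0.04,2.7],"yaw":0},{"dp":[0.22,0.04,2.7],"yaw":0},{"dp":[0.22,0.04,2.7],"yaw":0},{"dp":[0.22,0.04,2.7],"yaw":0}]'
python3 - <<'E'
from h import *
foot()
look("side","side3.png",(240,190,340,310),5)
foot()
E
```

```text
time_s: 10.47
tcp_pos: [0.5109, 0.1773, 0.1753]
ee_rot: [179.9, 0.2, 30.1]
ft_force: [0.7, -0.7, -2.5]
gripper_width: 0.0314
foot [0.511  0.1737 0.098 ] above seat mm 58.0 tilt [0.18 0.47] keyway 90.1 dp to pipe [-0.02 -0.01  0.  ] F [ 0.7  -0.68 -2.47] M [ 0.024 -0.013 -0.012] w 0.0314 t 10.47
foot [0.511  0.1737 0.0981] above seat mm 58.1 tilt [0.17 0.47] keyway 90.1 dp to pipe [-0.03 -0.01  0.  ] F [-0.02 -0.91 -2.97] M [-0.001  0.025 -0.021] w 0.0314 t 10.52
```

View pics/side3.png

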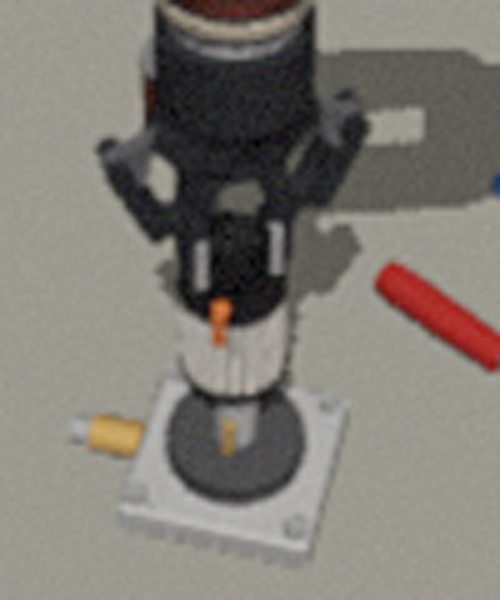

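```bash
python3 -m pendant '[{"dp":[0,0,0.3],"yaw":0},{"dp":[0,0,0.6],"yaw":0},{"dp":[0,0,0.9],"yaw":0},{"dp":[0,0,1.2],"yaw":0},{"dp":[0,0,1.4],"yaw":0},{"dp":[0,0,1.4],"yaw":0},{"dp":[0,0,1.4],"yaw":0}]'
python3 -c "
from h import *
foot()"
```

```text
time_s: 11.1
tcp_pos: [0.5107, 0.1773, 0.1611]
ee_rot: [180.0, 0.2, 30.1]
ft_force: [-0.1, -0.1, -2.6]
gripper_width: 0.0316
foot [0.5108 0.1737 0.0838] above seat mm 43.8 tilt [0.2  0.47] keyway 90.1 dp to pipe [-0.   -0.01  0.  ] F [-0.07 -0.15 -2.56] M [0.015 0.036 0.014] w 0.0316 t 11.1
```

No contact; foot is 8 mm below the pipe's top. Continue down to just above the key.

```bash
python3 -m pendant '[{"dp":[0,0,0.3],"yaw":0},{"dp":[0,0,0.6],"yaw":0},{"dp":[0,0,0.9],"yaw":0},{"dp":[0,0,1.2],"yaw":0},{"dp":[0,0,1.5],"yaw":0},{"dp":[0,0,1.7],"yaw":0},{"dp":[0,0,1.7],"yaw":0},{"dp":[0,0,1.7],"yaw":0}]'
python3 -c "
from h import *
foot()"
```

```text
time_s: 11.77
tcp_pos: [0.5106, 0.1772, 0.1439]
ee_rot: [180.0, 0.2, 30.1]
ft_force: [-0.1, 0.8, -2.2]
gripper_width: 0.0315
foot [0.5106 0.1736 0.0666] above seat mm 26.6 tilt [0.21 0.48] keyway 90.1 dp to pipe [ 0.01 -0.01 -0.  ] F [-0.05  0.77 -2.2 ] M [0.017 0.028 0.037] w 0.0315 t 11.77
```

```bash
python3 -m pendant '[{"dp":[0,0,0.2],"yaw":0},{"dp":[0,0,0.4],"yaw":0},{"dp":[0,0,0.6],"yaw":0},{"dp":[0,0,0.7],"yaw":0},{"dp":[0,0,0.8],"yaw":0},{"dp":[0,0,0.8],"yaw":0},{"dp":[0,0,0.8],"yaw":0}]'
python3 -c "
from h import *
foot()"
```

```text
time_s: 12.35
tcp_pos: [0.5105, 0.1772, 0.1357]
ee_rot: [180.0, 0.3, 30.1]
ft_force: [-0.8, 0.2, -2.8]
gripper_width: 0.0309
foot [0.5105 0.1735 0.0585] above seat mm 18.5 tilt [0.23 0.48] keyway 90.1 dp to pipe [ 0.02 -0.01 -0.  ] F [-0.75  0.2  -2.8 ] M [-0.015  0.1   -0.062] w 0.0309 t 12.35
```

```bash
python3 -m pendant '[{"dp":[0,0,0.2],"yaw":0},{"dp":[0,0,0.4],"yaw":0},{"dp":[0,0,0.6],"yaw":0},{"dp":[0,0,0.6],"yaw":0},{"dp":[0,0,0.6],"yaw":0}]'
python3 -c "
from h import *
foot()"
```

```text
time_s: 12.77
tcp_pos: [0.5105, 0.1771, 0.1294]
ee_rot: [180.0, 0.3, 30.1]
ft_force: [0.8, -0.3, -3.3]
gripper_width: 0.0311
foot [0.5105 0.1735 0.0521] above seat mm 12.1 tilt [0.23 0.48] keyway 90.1 dp to pipe [ 0.03 -0.01 -0.  ] F [ 0.8  -0.35 -3.32] M [0.005 0.095 0.029] w 0.0311 t 12.77
```

```bash
python3 -m pendant '[{"dp":[0.02,0,0.2],"yaw":0},{"dp":[0.02,0,0.4],"yaw":0},{"dp":[0.02,0,0.6],"yaw":0},{"dp":[0.02,0,0.8],"yaw":0},{"dp":[0.02,0,0.9],"yaw":0},{"dp":[0.02,0,0.9],"yaw":0}]'
python3 -c "
from h import *
foot()
look('side','side4.png',(240,190,340,310),5)"
```

```text
time_s: 13.27
tcp_pos: [0.5104, 0.1772, 0.1199]
ee_rot: [180.0, 0.3, 30.1]
ft_force: [-0.6, 0.1, -3.2]
gripper_width: 0.0312
foot [0.5104 0.1735 0.0427] above seat mm 2.7 tilt [0.26 0.49] keyway 90.1 dp to pipe [ 0.03  0.   -0.  ] F [-0.61  0.08 -3.2 ] M [-0.007  0.163  0.026] w 0.0312 t 13.27
```

View pics/side4.png

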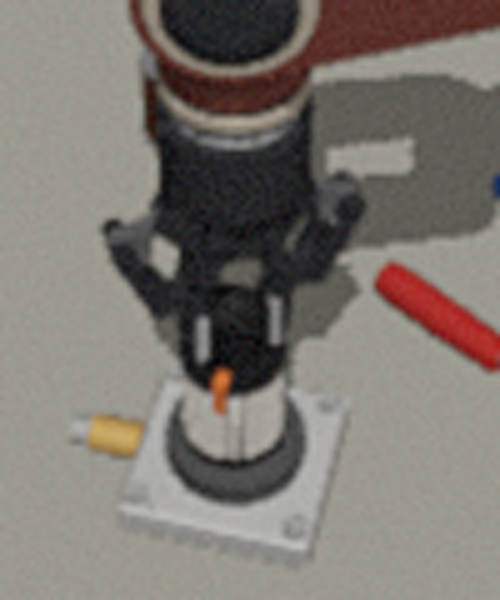

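```bash
python3 -m pendant '[{"dp":[0.02,0,0.08],"yaw":0},{"dp":[0.02,0,0.15],"yaw":0},{"dp":[0.02,0,0.22],"yaw":0},{"dp":[0.02,0,0.22],"yaw":0},{"dp":[0.02,0,0.22],"yaw":0}]'
python3 -c "
from h import *
foot()"
```

```text
time_s: 13.73
tcp_pos: [0.5105, 0.1772, 0.1177]
ee_rot: [180.0, 0.3, 30.1]
ft_force: [-2.0, -0.4, -1.6]
gripper_width: 0.0312
foot [0.5105 0.1735 0.0405] above seat mm 0.5 tilt [0.27 0.5 ] keyway 90.1 dp to pipe [ 0.03 -0.   -0.  ] F [-1.95 -0.35 -1.64] M [-0.043  0.355  0.023] w 0.0312 t 13.73
```

```bash
python3 -m pendant '[{"dp":[0,0,0.05],"yaw":0},{"dp":[0,0,0.1],"yaw":0},{"dp":[0,0,0.1],"yaw":0},{"dp":[0,0,0.1],"yaw":0}]'
python3 -c "
from h import *
foot()"
```

```text
time_s: 14.07
tcp_pos: [0.5107, 0.1772, 0.1175]
ee_rot: [180.0, 0.3, 30.1]
ft_force: [-4.8, -1.2, 4.2]
gripper_width: 0.0317
foot [0.5106 0.1735 0.0403] above seat mm 0.3 tilt [0.26 0.51] keyway 90.1 dp to pipe [ 0.02 -0.01 -0.  ] F [-4.77 -1.18  4.17] M [-0.313  0.944 -0.025] w 0.0317 t 14.07
```

```bash
python3 -m pendant '[{"dp":[0,0,0],"yaw":0},{"dp":[0,0,0],"yaw":0},{"dp":[0,0,0],"yaw":0},{"dp":[0,0,0],"yaw":0},{"dp":[0,0,0],"yaw":0},{"dp":[0,0,0],"yaw":0},{"dp":[0,0,0],"yaw":0},{"dp":[0,0,0],"yaw":0}]' 80
python3 -c "
from h import *
foot()
look('wrist','w6.png',(120,60,440,360),2)
look('side','side5.png',(240,190,340,310),5)"
```

```text
time_s: 14.73
tcp_pos: [0.5107, 0.1772, 0.1175]
ee_rot: [180.0, 0.3, 30.1]
ft_force: [-0.3, -1.1, 0.2]
gripper_width: 0.0682
foot [0.5107 0.1735 0.0402] above seat mm 0.2 tilt [0.26 0.5 ] keyway 90.1 dp to pipe [ 0.01 -0.01 -0.  ] F [-0.29 -1.1   0.23] M [0.021 0.001 0.026] w 0.0682 t 14.73
```

View pics/w6.png

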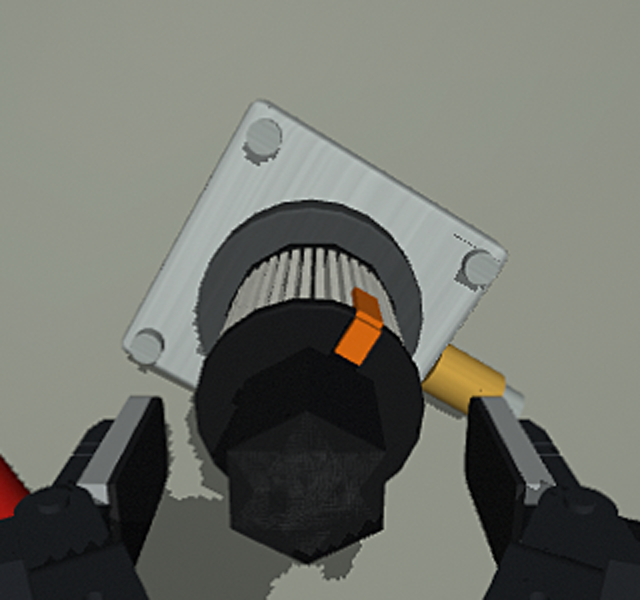

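View pics/side5.png

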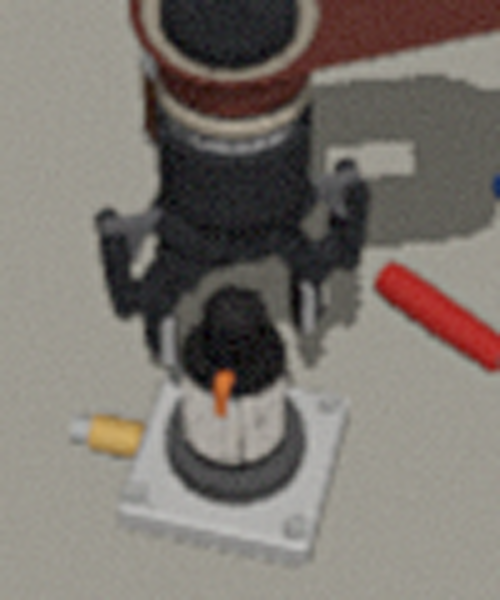

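```bash
python3 -m pendant '[{"dp":[0,0,-0.5],"yaw":0},{"dp":[0,0,-2],"yaw":0},{"dp":[0,0,-4],"yaw":0},{"dp":[0,0,-7],"yaw":0},{"dp":[0,0,-10],"yaw":0},{"dp":[0,0,-12],"yaw":0},{"dp":[0,0,-12],"yaw":0},{"dp":[0,0,-12],"yaw":0},{"dp":[0,0,-12],"yaw":0}]'
python3 - <<'E'
from h import *
import pickle
s=read_state(); print(s['tcp_pos'],s['ft_force'])
ci,im=look('wrist','w7.png',(120,60,440,360),2)
pickle.dump((ci,im),open("w7.pkl","wb"))
for c in ("wrist","side"):
    if c=="side": ci,im=look('side','side6.png',(220,170,340,310),4)
    for q,z in (("element_hex",.125),("element_foot",.04)):
        for r in landmark_of(c,q)[:1]: print(c,q,r,atz(ci,r['at'],z).round(4))
look('top','top6.png')
E
```

```text
time_s: 15.58
tcp_pos: [0.5107, 0.1775, 0.2367]
ee_rot: [180.0, 0.4, 30.1]
ft_force: [-0.0, -0.4, 0.3]
gripper_width: 0.0685
[0.51071403 0.17745259 0.23665167] [-0.04484603 -0.41372766  0.30555135]
wrist element_hex {'at': [276.1, 209.2], 'p': 0.57} [0.513  0.1714 0.125 ]
side element_foot {'at': [285.1, 276.5], 'p': 0.62} [0.5135 0.1761 0.04  ]
```

View pics/w7.png

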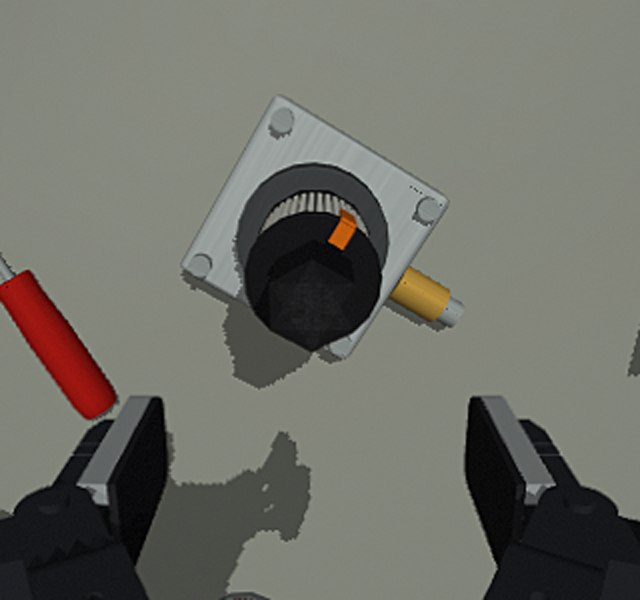

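View pics/side6.png

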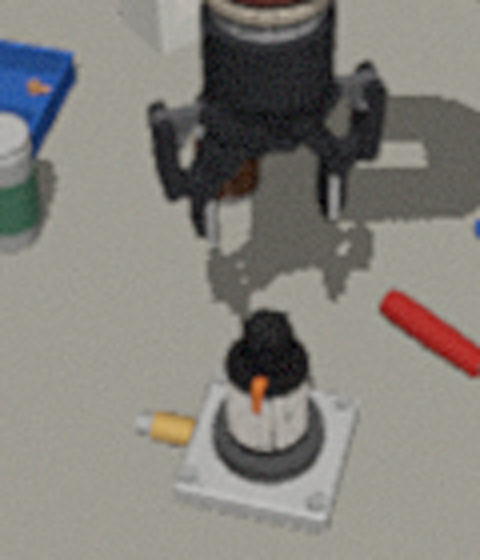

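View pics/top6.png

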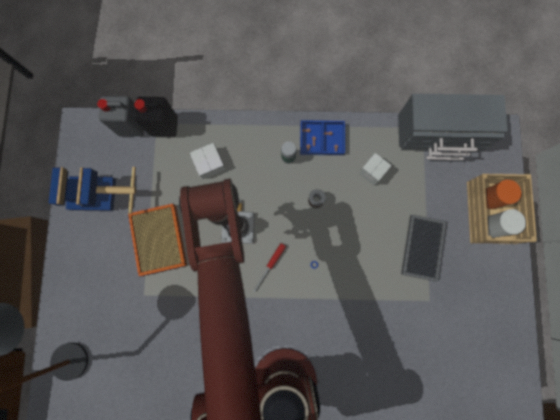

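```bash
python3 - <<'E'
from h import *
import pickle
ci,im=pickle.load(open("w7.pkl","rb"))
f=lambda u:(np.array(u)+.5)/2-.5+[120,60]
a,b=[atz(ci,f(u),.108) for u in ((245,279),(381,279))]; print("cap dia",np.linalg.norm(a-b),(a+b)/2)
cv2.imwrite("pics/w7z.png",cv2.resize(cv2.convertScaleAbs(im[130:245,230:330],alpha=2.5),None,fx=5,fy=5,interpolation=cv2.INTER_CUBIC))
C=PIPE
for z,r in ((.108,.0295),(.142,.01848),(.04,.029)):
    pass
th=np.linspace(0,2*np.pi,73)
im2=cv2.resize(cv2.convertScaleAbs(im[130:245,230:330],alpha=2.5),None,fx=5,fy=5)
def draw(P,col):
    u=((proj(ci,P)-[230,130]+.5)*5-.5).astype(int); cv2.polylines(im2,[u.reshape(-1,1,2)],True,col,1)
draw(np.c_[C[0]+.0295*np.cos(th),C[1]+.0295*np.sin(th),th*0+.108],(0,0,255))
h=np.deg2rad(90+30+60*np.arange(6)); draw(np.c_[C[0]+.01848*np.cos(h),C[1]+.01848*np.sin(h),h*0+.142],(0,255,0))
cv2.imwrite("pics/w7o.png",im2)
E
```

```text
cap dia 0.05738461707345016 [0.51127505 0.1742609  0.108     ]
```

View pics/w7o.png

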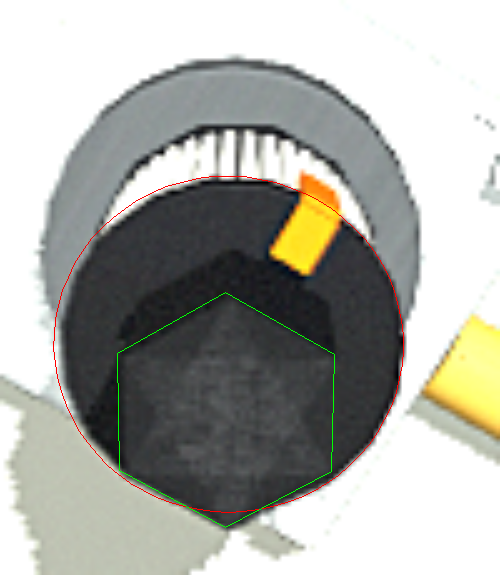

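The predicted home-pose outline lies on the picture: the hexagon matches and the cap rim is within about 1 mm. The cartridge is home, and the gripper is clear above it.

```bash
python3 -c "
from bench import *
print(hand_in()); print(read_state()['time_s'])"
```

```text
the job is handed in; nothing more can be done
None
the job is handed in; nothing more can be done
```

The new cartridge is on the standpipe, and I handed the job in with the clock at about 16 s of the 56 s allowed. `hand_in()` reports no verdict.

**What I did:** I measured the cartridge, pipe and key with the wrist camera and gripped the hexagon on two flats at 40 N. I put the key at about 90° world and turned the cartridge to match before lowering it. The keyway went over the key without any feeling around, so the turn under light pressure was not needed. I lowered in short steps with force checks until it touched the seat, then opened the gripper and backed off 12 cm.

**Checks that passed:**
- **Forces:** no contact force showed at the pipe's taper or the key; the reading stayed at the cartridge's weight. The only pressing was about 7 N on the seat.
- **Height:** the underside was about 0.3 mm above the nominal seat height when the force rose.
- **Position:** the axis was about 0.2 mm from the measured pipe axis, with a computed tilt of about 0.6°. The camera calibration is only good to about 2 mm.
- **After release:** the predicted home-pose outline matched the hexagon in the wrist picture and the cap rim to about 1 mm. The force reading was near zero. In the last top picture nothing else looks moved.

**Checks that were off or missing:**
- **Cap diameter:** it measured 57.4 mm in the last picture instead of 59 mm, the same shortfall as before the grasp.
- **Network points:** they put the cartridge 2–4 mm from my own fit and missed several queries.
- **Grasp:** the gripper closed about 3 mm off-centre along the pads and 4 mm high. I allowed for this offset when lowering.

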